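Clamp a carved strip with a slip-clutch thumbscrew

ROBOT

A 7-joint arm with a two-finger parallel gripper is mounted at the origin on the work surface. World frame = base frame: x ahead of the robot, y to its left, z up, the work surface at z = 0. Lengths are in m, angles in degrees, forces in N, time in s.
With the tool pointing down it reaches from about 0.425 to 0.875 m from the base axis. Payload 4.7 kg.
Tool frame: the origin (TCP) lies between the finger pads; the fingertips stand 8 mm ahead of it and the grasp point (between the pads) lies 11 mm behind it (env.tip_extent is the distance from the TCP to the fingertips, in m); z points along the fingers, y is the line along which they close (so a half turn about z gives the same grasp; the last joint's range is limited). The gripper opens to 87 mm and grips with 3 to 60 N. Pads are 19 mm wide; open, the fingers measure 117 mm over their backs; the gripper's body (75 mm by 190 mm) begins 51 mm behind the grasp point.
Start: joints at [66.24, 18.392, -4.016, 83.108, 1.295, 78.541, -3.26], TCP at [0.27, -0.591, 0.231] pointing down, gripper open.
Joint ranges: [-163.93, 163.93], [-17.29, 119.83], [-79.2, 71.16], [3.27, 140.29], [-89.18, 269.18], [5.43, 117.66], [-154.24, 154.24]. Speed limits (degrees/s): [147.25, 147.25, 180, 180, 180, 180, 180].

INTERFACE

Orientations are given as [roll, pitch, yaw] about the fixed x, y, z axes, in that order (R = Rz(yaw) Ry(pitch) Rx(roll)).
In Python, from cell import sensors, vision, workorder, env gives the robot as it stands.
- The arm moves only by the tool drive_tool, never from a script. Its argument "moves" is a list of rows, each an object of numbers: "x", "y", "z": the shift along the tool's x, y, z in mm; "rx", "ry", "rz": the turn, a rotation vector about the tool's x, y, z in rad; "fingers": the closure, from -1 (fully open) to 1 (shut). In form: [{"x": .., "y": .., "z": .., "rx": .., "ry": .., "rz": .., "fingers": ..}, ...]. A call has 1 to 20 rows; each row is the pose to reach, as a shift and turn from the pose commanded when the call began, along the tool's axes at that moment; what a row does not reach only later rows make up. A row lasts 1/8 s, in which the tool goes at most 62.5 mm and 10.7 degrees, less where a joint would pass 70% of its speed; a pose out of reach is approached as far as the arm can. A call with a gripper value outside its range is refused whole. The fingers move at their own pace and stop on an object; "force" is the grip in N (left out, the last holds). Time passes only in rows, so rows that repeat a pose let the fingers close. It gives the time, the measured TCP pose, the force, the opening and the grip force at its end, in the units of the state.
- sensors.get_obs(): the state, without advancing time (a new reading comes with each control period).
- vision.read_camera(name): name is "scene" or "top" or "wrist"; returns a dict with "image" (384x512x3 uint8, red, green, blue), "fx", "fy", "cx", "cy" (pixels), "R" (3x3) and "t" (3): a world point X has camera coordinates R X + t. Camera axes: x right, y down, z forward; pixel columns grow to the right and rows downward; lengths in m; the calibration is good to about 2 mm. The wrist camera is an equidistant fisheye: a pixel r from the principal point sees the ray r / f radians off the axis. A picture is of the moment at which its call begins. There is no depth.
- workorder.sign_off(): hands the job in; it is judged then, once.
The state is a dict: "time_s": time; "qpos": joint angles; "joint_velocities": joint speeds; "effort": joint torques, N m; "tool_pos": TCP position; "tool_rot": TCP orientation; "force": force on the tool from outside, world axes, zero at the start; "wrist_torque": the same for the moment, N m; "grip_width": finger opening in m; "grasp_force": force on a finger pad.
Only numpy, scipy, OpenCV 4.12 (cv2) and the standard library are available. Lean on these libraries where they do the work, as an engineer would, in place of code of your own. Each camera call takes 0.05 s, during which the arm holds its last target. There are 200 camera calls.

TASK

Lay the carved wooden strip on the bed of the holding jig and slide it gently between the cheeks until its end is fully home against the blue column. Then clamp it: turn the black thumbscrew clockwise until its drag clutch first slips, stop at that first slip, and let go. Leave the oilstone, the gouge and the wax tin where they are.

Things in the scene. Friction and masses are not known exactly. Their poses are not given: they have to be found in the camera images.
- jig: Fixed holding jig: flat plywood bed 260 x 100 mm, 12 mm thick. Origin: centre of its underside; x runs along the bed from the open end to the column, z up. Two dark wooden cheeks, tops 24 mm above the bench, form a channel 62 mm wide from x = 20 to 85 mm, flared open from x = -10 mm; at smaller x the bed is bare.
- home (a point): Point on the bed's top face (12 mm above the bench) where the middle of the strip's underside lies when home: jig x = -5 mm, y = 0; axes as the jig's. The strip then lies flat along x with its end on the column.
- bracket: Blue steel column fixed on the jig, the end stop; origin and axes are the jig's. It is 50 mm wide, from jig x = 85 to 120 mm, 64 mm high above the bench. The strip's end is slid against its face at x = 85 mm; pushing strip and column together with over 30 N bruises the strip.
- clamp: Blue arm on the column, reaching back over the bed, with its pad; origin and axes are the jig's. Arm: 36 mm wide, jig x = 30 to 120 mm, underside 50 and top 64 mm above the bench. Under it, at x = 55 mm, a round rubber pad 18 mm across starts 2.8 to 8 mm above the strip's top (30 mm above the bench on the bed): the gap is not measured. The screw lowers the pad 4 mm per rad.
- collar: White disc 48 mm across on top of the arm, 64 to 68 mm above the bench, fixed on the screw and turning with it. Origin: centre of its underside, on the screw axis; x points to the red mark on its rim. Its yaw at the start is arbitrary. Turning the free screw takes about 0.17 N m; it holds itself when let go. Once the pad bears hard on the strip (about 27 N) it stops turning.
- knob: Black fluted round knob of the thumbscrew, 34 mm across, 70 to 100 mm above the bench, stays at that height, on the screw axis (jig x = 55 mm, y = 0). Origin: centre of its underside; x points to its red mark. Clockwise from above lowers the pad. Its drag clutch slips on the collar at a steady 0.28 N m. Held still just after turning, friction may act backwards: 0.17 N m free, about 0.06 clamped.
- knob_grip (a point): Point on the knob's axis 90 mm above the bench, where to grip it from above; turns with the knob. The red marks of knob and collar are in line at the start; the angle between their x axes is the slip. 0.06 rad or more counts as slipped; over 0.6 rad (35 degrees) in all spoils the job. From first touch of the pad to slipping takes up to 0.4 rad.
- strip: Loose brown wooden border strip with two carved rosettes, 180 x 56 x 18 mm, about 0.11 kg. Origin: centre of its underside; x along its length, z up. Both ends alike. Grip it across its 56 mm width, e.g. 60 mm from the middle; the rosettes rise 6 mm above its top within 40 mm of the middle.
- oilstone: Bystander: grey sharpening stone on a dark wooden block, 180 x 60 x 28 mm. Origin: centre of its underside.
- gouge: Bystander: carving gouge, wooden handle and steel blade, 200 mm long, 26 mm thick, lying on the bench, along its x axis. Origin: on its underside at the ferrule, near mid-length.
- wax_tin: Bystander: copper-coloured round tin with a brass lid, 70 mm across, 40 mm high. Origin: centre of its underside.
Things that resemble listed ones, but are neither listed nor needed, are in the scene too. What is shaped like the strip but pink or purple is not meant.

How it is judged:
By the outcome, as a careful person would: the job done as asked, in the order asked, and still so for the second after the job is handed in, with the robot touching nothing.
It also fails if it takes over 72 s, if anything falls off the work surface, if the arm or the gripper's body presses on something with over 40 N, if the wrist force passes 120 N, or if a joint passes its speed limit or range.

## Working session

There is one attempt and no reset: what is moved stays moved. The work goes in short steps, Python scripts to look and compute and a tool call to move; the robot and the scene stay as the last step left them, time stands still between calls to the robot, and variables do not carry over. Pictures are saved under pics/ and viewed, at most 10 in all, crops included, and the job is handed in when it is done.

Besides the shell and the picture viewer there is one more tool, called after "Call:" by a JSON object that holds its "method" and its "body", one argument or row to a line. drive_tool: Moves the arm, as the interface text tells. Its arguments: {"type":"object","properties":{"moves":{"type":"array"},"force":{"type":"number"}},"required":["moves"]}

```bash
mkdir -p pics; cat > h.py <<'E'
import numpy as np, cv2
from cell import sensors, vision, workorder, env
from scipy.spatial.transform import Rotation as Ro
def pix2w(c,u,v,z):
    d=np.array([(u-c["cx"])/c["fx"],(v-c["cy"])/c["fy"],1.]); R=np.array(c["R"]);t=np.array(c["t"])
    o=-R.T@t; d=R.T@d; return o+d*(z-o[2])/d[2]
def w2pix(c,X):
    p=np.array(c["R"])@np.array(X)+np.array(c["t"]); return c["fx"]*p[0]/p[2]+c["cx"],c["fy"]*p[1]/p[2]+c["cy"]
def snap(n,f):
    c=vision.read_camera(n); cv2.imwrite(f,cv2.cvtColor(c["image"],cv2.COLOR_RGB2BGR)); np.save("cam_"+n+".npy",c,allow_pickle=True); return c
def load(n): return np.load("cam_"+n+".npy",allow_pickle=True).item()
E
python3 - <<'E'
from h import *
a=snap("top","pics/top.png")["image"]; b=snap("scene","pics/scene.png")["image"]
o=sensors.get_obs(); print(o)
c=load("top"); print(c["R"],c["t"],c["fx"])
cv2.imwrite("pics/top15.png",cv2.resize(cv2.imread("pics/top.png"),(800,600),interpolation=cv2.INTER_CUBIC))
cv2.imwrite("pics/scene15.png",cv2.resize(cv2.imread("pics/scene.png"),(800,600),interpolation=cv2.INTER_CUBIC))
E
```

```text
{'time_s': 0.1, 'qpos': array([66.23797461, 18.43520463, -4.0175806 , 83.17028346,  1.29531124,
       78.54096906, -3.26072302]), 'joint_velocities': array([ 0.05953165, -0.12307974,  0.01180043, -0.11636645, -0.02557244,
        0.0583198 , -0.06492967]), 'effort': array([-8.93959987e-05, -4.92571986e+01, -4.05548690e-01, -3.13397849e+01,
       -6.40957779e-02,  3.94473842e-02,  8.16613806e-05]), 'tool_pos': array([ 0.27003676, -0.59070092,  0.22954594]), 'tool_rot': array([-1.79898805e+02,  5.24420511e-03,  2.45729607e+01]), 'force': array([ 0.83394499,  0.08056185, -0.99840918]), 'wrist_torque': array([ 0.04862007,  0.02523599, -0.00656407]), 'grasp_force': 0.0, 'grip_width': 0.08685984246571131}
[[-0.01219983 -0.99986371  0.0111233 ]
 [-0.99689798  0.01129713 -0.07788964]
 [ 0.07775336 -0.01203904 -0.99689993]] [0.06232258 0.47611194 1.3871924 ] 377.1654811081511
```

View pics/top15.png

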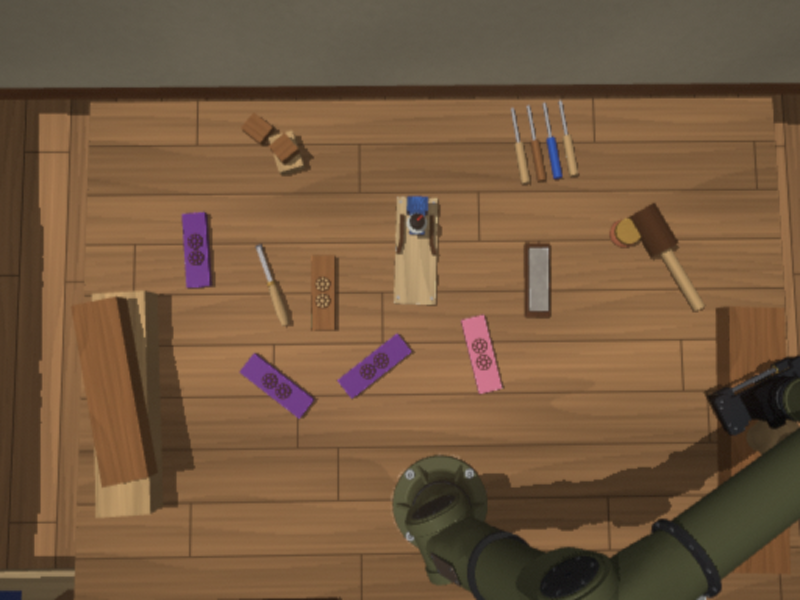

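View pics/scene15.png

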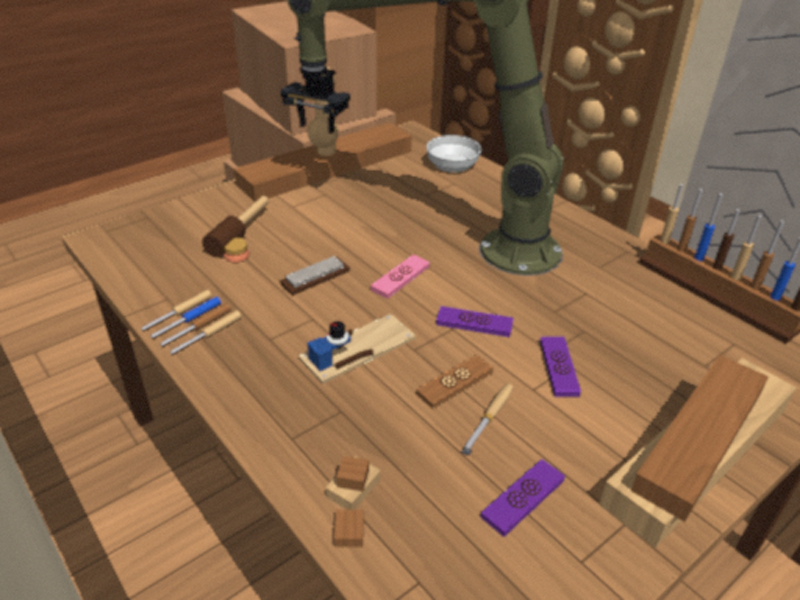

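The top view shows the strip at about (323,292) and the jig at about (417,250), both in 800×600 pixels. The column is at the far end of the jig. I'll enlarge that area next.

```bash
python3 - <<'E'
from h import *
im=cv2.imread("pics/top.png")[120:218,190:290]
cv2.imwrite("pics/crop1.png",cv2.resize(im,(600,588),interpolation=cv2.INTER_CUBIC))
E
```

```text
(no output)
```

View pics/crop1.png

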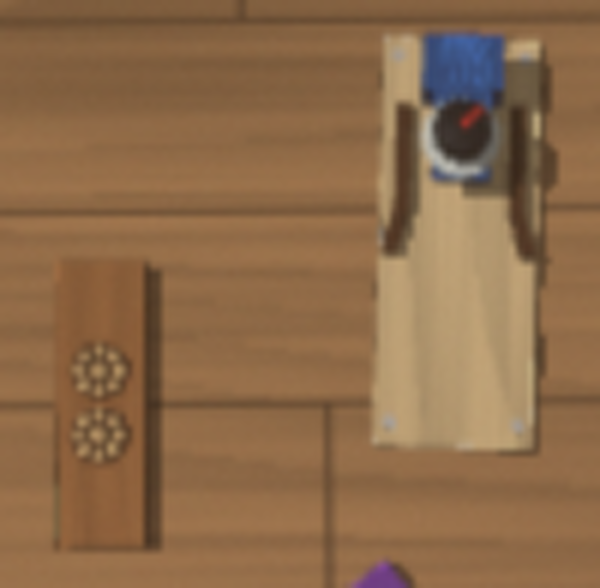

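The enlarged crop gives these corners, in crop pixels:
- **Jig bed:** (385,36), (543,40), (537,452), (372,445)
- **Strip:** (56,260), (148,260), (146,549), (57,549)
- **Knob centre:** about (463,130), with the red mark pointing up and to the right

```bash
cat >> h.py <<'E'
from scipy.optimize import least_squares
def fit(c,px,L,W,z):
    P=np.array([pix2w(c,u,v,z)[:2] for u,v in px]); loc=np.array([[L,W],[L,-W],[-L,-W],[-L,W]])/2
    f=lambda q:(loc@Ro.from_euler('z',q[2],degrees=True).as_matrix()[:2,:2].T+q[:2]-P).ravel()
    r=least_squares(f,[*P.mean(0),0],x_scale=[.01,.01,1]); return r.x,r.fun*1000
E
python3 - <<'E'
from h import *
c=load("top"); k=lambda l:[((u+.5)/6-.5+190,(v+.5)/6-.5+120) for u,v in l]
print(fit(c,k([(385,36),(543,40),(537,452),(372,445)]),.26,.1,.012))
print(fit(c,k([(56,260),(148,260),(146,549),(57,549)]),.18,.056,.018))
print(pix2w(c,*k([(463,130)])[0],.1))
E
```

```text
(array([ 0.59599561,  0.0488931 , -2.10085781]), array([-0.08155085, -0.1327561 , -0.23954581, -0.1670877 ,  1.10219914,
        1.59040194, -0.78110248, -1.29055813]))
(array([ 0.49582514,  0.27219649, -0.16022388]), array([-0.26342876, -0.71641167,  0.1805984 ,  0.56999235,  0.29003664,
       -0.49263179, -0.20720688,  0.63905051]))
[0.64837634 0.04742197 0.1       ]
```

```bash
cat >> h.py <<'E'
def plan(cmd, tg):
    "cmd=(x,y,z,yaw) commanded; tg list of the same; prints shifts in tool axes (mm, rad)"
    R=lambda y:Ro.from_euler('xyz',[180,0,y],degrees=True)
    for t in tg:
        d=R(cmd[3]).inv().apply(np.array(t[:3])-cmd[:3])*1000
        print(np.round(d,1),np.round((R(cmd[3]).inv()*R(t[3])).as_rotvec(),3))
def st():
    o=sensors.get_obs()
    for k in ("time_s","qpos","tool_pos","tool_rot","force","wrist_torque","grip_width","grasp_force"): print(k,np.round(o[k],4))
E
python3 - <<'E'
from h import *
plan((.27,-.591,.231,24.57),[(.50,-.2,.2,100),(.5,.1,.2,150),(.436,.272,.09,179.84)])
E
```

```text
[ 371.8 -260.    31. ] [-0.     0.    -1.317]
[ 496.5 -532.8   31. ] [-0.     0.    -2.189]
[ 509.8 -715.8  141. ] [-0.    0.   -2.71]
```

Call:
{"method": "drive_tool", "body": {
  "moves": [
    {"x": 372, "y": -260, "z": 31, "rz": -1.317, "fingers": -1},
    {"x": 372, "y": -260, "z": 31, "rz": -1.317, "fingers": -1},
    {"x": 372, "y": -260, "z": 31, "rz": -1.317, "fingers": -1},
    {"x": 372, "y": -260, "z": 31, "rz": -1.317, "fingers": -1},
    {"x": 372, "y": -260, "z": 31, "rz": -1.317, "fingers": -1},
    {"x": 372, "y": -260, "z": 31, "rz": -1.317, "fingers": -1},
    {"x": 372, "y": -260, "z": 31, "rz": -1.317, "fingers": -1},
    {"x": 372, "y": -260, "z": 31, "rz": -1.317, "fingers": -1},
    {"x": 497, "y": -533, "z": 31, "rz": -2.189, "fingers": -1},
    {"x": 497, "y": -533, "z": 31, "rz": -2.189, "fingers": -1},
    {"x": 497, "y": -533, "z": 31, "rz": -2.189, "fingers": -1},
    {"x": 497, "y": -533, "z": 31, "rz": -2.189, "fingers": -1},
    {"x": 497, "y": -533, "z": 31, "rz": -2.189, "fingers": -1},
    {"x": 497, "y": -533, "z": 31, "rz": -2.189, "fingers": -1},
    {"x": 510, "y": -716, "z": 141, "rz": -2.71, "fingers": -1},
    {"x": 510, "y": -716, "z": 141, "rz": -2.71, "fingers": -1},
    {"x": 510, "y": -716, "z": 141, "rz": -2.71, "fingers": -1},
    {"x": 510, "y": -716, "z": 141, "rz": -2.71, "fingers": -1},
    {"x": 510, "y": -716, "z": 141, "rz": -2.71, "fingers": -1},
    {"x": 510, "y": -716, "z": 141, "rz": -2.71, "fingers": -1}
  ]
}}

```text
invalid input at $.moves[0]: expected keys x, y, z, rx, ry, rz, fingers
```

```bash
python3 - <<'E'
from h import *
st(); w=snap("wrist","pics/w1.png"); print(w["fx"],w["R"],w["t"])
E
```

```text
time_s 0.1
qpos [66.238  18.4352 -4.0176 83.1703  1.2953 78.541  -3.2607]
tool_pos [ 0.27   -0.5907  0.2295]
tool_rot [-1.798988e+02  5.200000e-03  2.457300e+01]
force [ 0.8339  0.0806 -0.9984]
wrist_torque [ 0.0486  0.0252 -0.0066]
grip_width 0.0869
grasp_force 0.0
297.3186396354542 [[ 0.41619898 -0.9092717  -0.00183777]
 [-0.86967439 -0.39866253  0.29109216]
 [-0.26541451 -0.119554   -0.95669325]] [-0.64954088 -0.03492729  0.39201118]
```

View pics/w1.png

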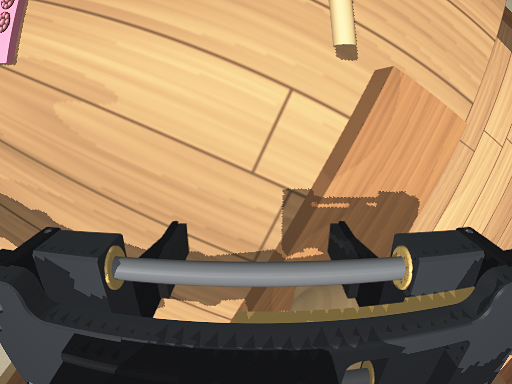

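The arm hasn't moved, because the call was refused: every row needs all the keys. The wrist view shows the two fingers at about (180,240) and (340,240). I'll resend it with full rows.

Call:
{"method": "drive_tool", "body": {
  "moves": [
    {"x": 372, "y": -260, "z": 31, "rx": 0, "ry": 0, "rz": -1.317, "fingers": -1},
    {"x": 372, "y": -260, "z": 31, "rx": 0, "ry": 0, "rz": -1.317, "fingers": -1},
    {"x": 372, "y": -260, "z": 31, "rx": 0, "ry": 0, "rz": -1.317, "fingers": -1},
    {"x": 372, "y": -260, "z": 31, "rx": 0, "ry": 0, "rz": -1.317, "fingers": -1},
    {"x": 372, "y": -260, "z": 31, "rx": 0, "ry": 0, "rz": -1.317, "fingers": -1},
    {"x": 372, "y": -260, "z": 31, "rx": 0, "ry": 0, "rz": -1.317, "fingers": -1},
    {"x": 372, "y": -260, "z": 31, "rx": 0, "ry": 0, "rz": -1.317, "fingers": -1},
    {"x": 372, "y": -260, "z": 31, "rx": 0, "ry": 0, "rz": -1.317, "fingers": -1},
    {"x": 497, "y": -533, "z": 31, "rx": 0, "ry": 0, "rz": -2.189, "fingers": -1},
    {"x": 497, "y": -533, "z": 31, "rx": 0, "ry": 0, "rz": -2.189, "fingers": -1},
    {"x": 497, "y": -533, "z": 31, "rx": 0, "ry": 0, "rz": -2.189, "fingers": -1},
    {"x": 497, "y": -533, "z": 31, "rx": 0, "ry": 0, "rz": -2.189, "fingers": -1},
    {"x": 497, "y": -533, "z": 31, "rx": 0, "ry": 0, "rz": -2.189, "fingers": -1},
    {"x": 510, "y": -716, "z": 141, "rx": 0, "ry": 0, "rz": -2.71, "fingers": -1},
    {"x": 510, "y": -716, "z": 141, "rx": 0, "ry": 0, "rz": -2.71, "fingers": -1},
    {"x": 510, "y": -716, "z": 141, "rx": 0, "ry": 0, "rz": -2.71, "fingers": -1},
    {"x": 510, "y": -716, "z": 141, "rx": 0, "ry": 0, "rz": -2.71, "fingers": -1},
    {"x": 510, "y": -716, "z": 141, "rx": 0, "ry": 0, "rz": -2.71, "fingers": -1},
    {"x": 510, "y": -716, "z": 141, "rx": 0, "ry": 0, "rz": -2.71, "fingers": -1},
    {"x": 510, "y": -716, "z": 141, "rx": 0, "ry": 0, "rz": -2.71, "fingers": -1}
  ]
}}

```text
time_s: 2.65
tool_pos: [0.4378, 0.2705, 0.0901]
tool_rot: [-180.0, 0.1, 179.7]
force: [-0.8, -0.6, 0.5]
grip_width: 0.0875
grasp_force: 0.0
```

```bash
python3 - <<'E'
from h import *
st(); snap("wrist","pics/w2.png")
E
```

```text
time_s 2.65
qpos [ 13.556   15.5526 -53.6233 110.1769  14.354   61.1803  43.5869]
tool_pos [0.4378 0.2705 0.0901]
tool_rot [-1.799666e+02  8.260000e-02  1.796512e+02]
force [-0.7867 -0.6313  0.4539]
wrist_torque [ 0.1072 -0.0952  0.0254]
grip_width 0.0875
grasp_force 0.0
```

View pics/w2.png

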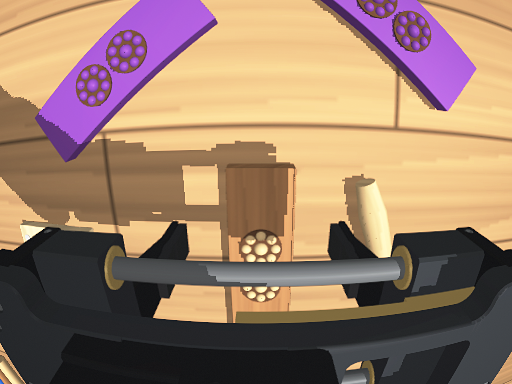

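The strip sits between the open fingers, with its centre at about column 261 and the finger middle at about 259. The gouge handle is at (370,220), so I'll narrow the opening before descending.

Call:
{"method": "drive_tool", "body": {
  "moves": [
    {"x": 0, "y": 0, "z": 10, "rx": 0, "ry": 0, "rz": 0, "fingers": -0.6},
    {"x": 0, "y": 0, "z": 35, "rx": 0, "ry": 0, "rz": 0, "fingers": -0.6},
    {"x": 0, "y": 0, "z": 60, "rx": 0, "ry": 0, "rz": 0, "fingers": -0.6},
    {"x": 0, "y": 0, "z": 79, "rx": 0, "ry": 0, "rz": 0, "fingers": -0.6},
    {"x": 0, "y": 0, "z": 79, "rx": 0, "ry": 0, "rz": 0, "fingers": -0.6},
    {"x": 0, "y": 0, "z": 79, "rx": 0, "ry": 0, "rz": 0, "fingers": -0.6},
    {"x": 0, "y": 0, "z": 79, "rx": 0, "ry": 0, "rz": 0, "fingers": 1},
    {"x": 0, "y": 0, "z": 79, "rx": 0, "ry": 0, "rz": 0, "fingers": 1},
    {"x": 0, "y": 0, "z": 79, "rx": 0, "ry": 0, "rz": 0, "fingers": 1},
    {"x": 0, "y": 0, "z": 79, "rx": 0, "ry": 0, "rz": 0, "fingers": 1},
    {"x": 0, "y": 0, "z": 79, "rx": 0, "ry": 0, "rz": 0, "fingers": 1}
  ],
  "force": 25
}}

```text
time_s: 4.08
tool_pos: [0.4365, 0.272, 0.0106]
tool_rot: [-180.0, 0.0, 179.8]
force: [0.3, 0.3, 1.2]
grip_width: 0.0556
grasp_force: 25.0
```

```bash
python3 - <<'E'
from h import *
st()
import math
a=math.radians(-2.1)
def J(x,y=0): return .596+x*math.cos(a)-y*math.sin(a), .0489+x*math.sin(a)+y*math.cos(a)
c=(.436,.272,.011,179.84)
print(J(-150),J(-65),J(55))
plan(c,[(.436,.272,.09,179.84),(*J(-150),.09,177.9),(*J(-150),.03,177.9),(*J(-150),.024,177.9)])
E
```

```text
time_s 4.075
qpos [  8.9956  22.7199 -49.885  113.6095  21.6294  53.3088  37.912 ]
tool_pos [0.4365 0.272  0.0106]
tool_rot [-1.799948e+02  1.280000e-02  1.798345e+02]
force [0.3012 0.3    1.1647]
wrist_torque [-0.0012 -0.1411  0.0346]
grip_width 0.0556
grasp_force 24.9963
(-149.30325906679843, 5.545456305983441) (-64.36034559561266, 2.430741065926158) (55.55906165782609, -1.9665039788605954)
[  0.   0. -79.] [0. 0. 0.]
[ 1.497534e+05  4.855300e+03 -7.900000e+01] [ 0.    -0.     0.034]
[ 1.497534e+05  4.855300e+03 -1.900000e+01] [ 0.    -0.     0.034]
[ 1.497534e+05  4.855300e+03 -1.300000e+01] [ 0.    -0.     0.034]
```

Call:
{"method": "drive_tool", "body": {
  "moves": [
    {"x": 0, "y": 0, "z": -30, "rx": 0, "ry": 0, "rz": 0, "fingers": 1},
    {"x": 0, "y": 0, "z": -60, "rx": 0, "ry": 0, "rz": 0, "fingers": 1},
    {"x": 0, "y": -30, "z": -60, "rx": 0, "ry": 0, "rz": 0, "fingers": 1},
    {"x": -3, "y": -75, "z": -60, "rx": 0, "ry": 0, "rz": 0.01, "fingers": 1},
    {"x": -6, "y": -120, "z": -60, "rx": 0, "ry": 0, "rz": 0.02, "fingers": 1},
    {"x": -8, "y": -165, "z": -60, "rx": 0, "ry": 0, "rz": 0.03, "fingers": 1},
    {"x": -10.7, "y": -200, "z": -55, "rx": 0, "ry": 0, "rz": 0.034, "fingers": 1},
    {"x": -10.7, "y": -217.5, "z": -40, "rx": 0, "ry": 0, "rz": 0.034, "fingers": 1},
    {"x": -10.7, "y": -217.5, "z": -30, "rx": 0, "ry": 0, "rz": 0.034, "fingers": 1},
    {"x": -10.7, "y": -217.5, "z": -25, "rx": 0, "ry": 0, "rz": 0.034, "fingers": 1},
    {"x": -10.7, "y": -217.5, "z": -25, "rx": 0, "ry": 0, "rz": 0.034, "fingers": 1},
    {"x": -10.7, "y": -217.5, "z": -25, "rx": 0, "ry": 0, "rz": 0.034, "fingers": 1}
  ]
}}

```text
time_s: 5.58
tool_pos: [0.4467, 0.0557, 0.0357]
tool_rot: [180.0, 0.0, 178.0]
force: [-0.1, -0.4, -1.8]
grip_width: 0.0557
grasp_force: 25.0
```

```bash
python3 - <<'E'
from h import *
st(); snap("top","pics/top2.png"); snap("scene","pics/sc2.png")
a=cv2.resize(cv2.imread("pics/top2.png")[115:225,235:300],(354,600),interpolation=cv2.INTER_CUBIC)
b=cv2.resize(cv2.imread("pics/sc2.png")[185:265,180:290],(446,324),interpolation=cv2.INTER_CUBIC)
o=np.zeros((600,800,3),np.uint8); o[:,:354]=a; o[:324,354:]=b
cv2.imwrite("pics/c2.png",o)
E
```

```text
time_s 5.575
qpos [ 35.2901   9.9666 -47.9888 121.1764   9.3103  52.4587  70.0357]
tool_pos [0.4467 0.0557 0.0357]
tool_rot [1.799761e+02 1.950000e-02 1.780021e+02]
force [-0.0614 -0.3651 -1.8343]
wrist_torque [ 0.069  -0.05    0.0075]
grip_width 0.0557
grasp_force 24.9961
```

View pics/c2.png

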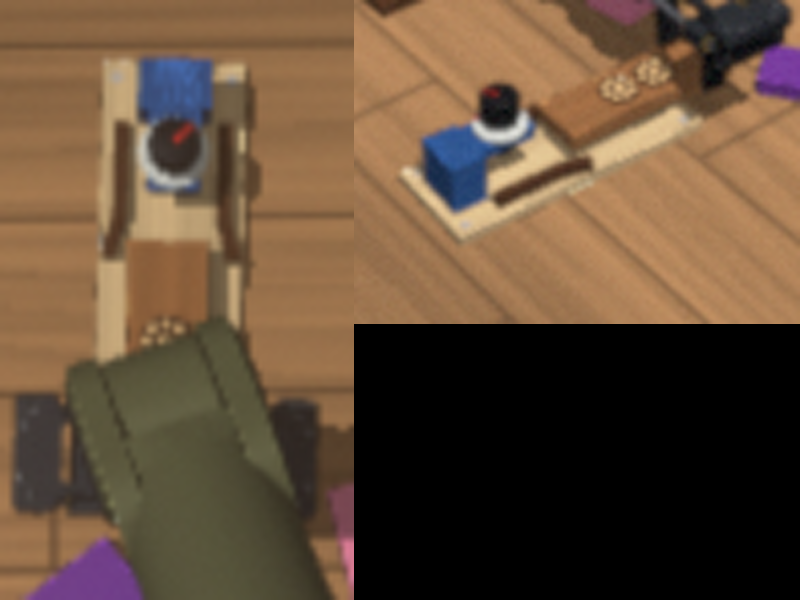

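The strip is level, and its front edge spans (130,242) to (211,242). The cheeks' inner edges in the straight part are at about x=130 and 218, at row 160. I'll check the lateral alignment in world coordinates.

```bash
python3 - <<'E'
from h import *
c=load("top"); k=lambda u,v:((u+.5)*65/354-.5+235,(v+.5)*110/600-.5+115)
for n,u,v,z in [("fL",130,242,.043),("fR",211,242,.043),("cL",130,160,.024),("cR",218,160,.024),("cL2",126,200,.024),("cR2",221,200,.024),("jFL",103,60,.012),("jFR",246,66,.012),("knob",172,147,.1),("bL",139,60,.064),("bR",212,60,.064)]:
    p=pix2w(c,*k(u,v),z)[:2]; q=Ro.from_euler('z',2.1,degrees=True).as_matrix()[:2,:2]@(p-[.596,.0489]); print(n,np.round(q*1000,1))
E
```

```text
fL [-2.4 28.7]
fR [ -0.9 -26.1]
cL [57.6 30.3]
cR [ 59.2 -30.2]
cL2 [29.8 32.4]
cR2 [ 31.5 -32.9]
jFL [130.   51.1]
jFR [128.5 -48.6]
knob [51.3  2.5]
bL [117.4  25.6]
bR [118.7 -23.3]
```

Call:
{"method": "drive_tool", "body": {
  "moves": [
    {"x": 0, "y": 0, "z": 6, "rx": 0, "ry": 0, "rz": 0, "fingers": 1},
    {"x": 0, "y": 0, "z": 11, "rx": 0, "ry": 0, "rz": 0, "fingers": 1},
    {"x": 0, "y": 0, "z": 12.5, "rx": 0, "ry": 0, "rz": 0, "fingers": 1},
    {"x": 0, "y": 0, "z": 13, "rx": 0, "ry": 0, "rz": 0, "fingers": 1},
    {"x": 0, "y": 0, "z": 13, "rx": 0, "ry": 0, "rz": 0, "fingers": 1}
  ]
}}

```text
time_s: 6.3
tool_pos: [0.4466, 0.0545, 0.0226]
tool_rot: [-180.0, 0.0, 177.9]
force: [-0.8, 0.2, -0.5]
grip_width: 0.0559
grasp_force: 25.0
```

```bash
python3 -c "
from h import *
st()"
```

```text
time_s 6.3
qpos [ 34.6517  11.4703 -47.4897 121.7333  10.8919  50.9461  68.7225]
tool_pos [0.4466 0.0545 0.0226]
tool_rot [-1.799978e+02  2.480000e-02  1.778933e+02]
force [-0.7941  0.1877 -0.5364]
wrist_torque [0.0817 0.0072 0.0034]
grip_width 0.0559
grasp_force 24.9954
```

Call:
{"method": "drive_tool", "body": {
  "moves": [
    {"x": 0, "y": 0, "z": 0.5, "rx": 0, "ry": 0, "rz": 0, "fingers": 1},
    {"x": -6, "y": 0, "z": 0.5, "rx": 0, "ry": 0, "rz": 0, "fingers": 1},
    {"x": -12, "y": 0, "z": 0.5, "rx": 0, "ry": 0, "rz": 0, "fingers": 1},
    {"x": -18, "y": 0, "z": 0.5, "rx": 0, "ry": 0, "rz": 0, "fingers": 1},
    {"x": -24, "y": 0, "z": 0.5, "rx": 0, "ry": 0, "rz": 0, "fingers": 1},
    {"x": -30, "y": 0, "z": 0.5, "rx": 0, "ry": 0, "rz": 0, "fingers": 1},
    {"x": -36, "y": 0, "z": 0.5, "rx": 0, "ry": 0, "rz": 0, "fingers": 1},
    {"x": -42, "y": 0, "z": 0.5, "rx": 0, "ry": 0, "rz": 0, "fingers": 1},
    {"x": -48, "y": 0, "z": 0.5, "rx": 0, "ry": 0, "rz": 0, "fingers": 1},
    {"x": -48, "y": 0, "z": 0.5, "rx": 0, "ry": 0, "rz": 0, "fingers": 1}
  ],
  "force": 12
}}

```text
time_s: 7.55
tool_pos: [0.4943, 0.0531, 0.0224]
tool_rot: [-180.0, -0.0, 177.9]
force: [-3.1, 0.2, 6.3]
grip_width: 0.0556
grasp_force: 12.0
```

```bash
python3 -c "
from h import *
st()"
```

```text
time_s 7.55
qpos [ 31.8042  17.6731 -45.3147 115.5684  15.6933  52.905   66.1453]
tool_pos [0.4943 0.0531 0.0224]
tool_rot [-1.799932e+02 -4.890000e-02  1.778998e+02]
force [-3.1144  0.2308  6.2688]
wrist_torque [ 0.0255  0.704  -0.0471]
grip_width 0.0556
grasp_force 11.998
```

Call:
{"method": "drive_tool", "body": {
  "moves": [
    {"x": -5, "y": 0, "z": -0.3, "rx": 0, "ry": 0, "rz": 0, "fingers": 1},
    {"x": -10, "y": 0, "z": -0.3, "rx": 0, "ry": 0, "rz": 0, "fingers": 1},
    {"x": -15, "y": 0, "z": -0.3, "rx": 0, "ry": 0, "rz": 0, "fingers": 1},
    {"x": -20, "y": 0, "z": -0.3, "rx": 0, "ry": 0, "rz": 0, "fingers": 1},
    {"x": -25, "y": 0, "z": -0.3, "rx": 0, "ry": 0, "rz": 0, "fingers": 1},
    {"x": -30, "y": 0, "z": -0.3, "rx": 0, "ry": 0, "rz": 0, "fingers": 1},
    {"x": -32, "y": 0, "z": -0.3, "rx": 0, "ry": 0, "rz": 0, "fingers": 1},
    {"x": -32, "y": 0, "z": -0.3, "rx": 0, "ry": 0, "rz": 0, "fingers": 1}
  ]
}}

```text
time_s: 8.55
tool_pos: [0.5264, 0.0516, 0.0225]
tool_rot: [-180.0, -0.0, 177.9]
force: [-3.8, -0.1, 4.9]
grip_width: 0.056
grasp_force: 12.0
```

```bash
python3 -c "
from h import *
st()"
```

```text
time_s 8.55
qpos [ 29.9827  21.3691 -43.8875 111.3308  18.1102  54.3488  65.2095]
tool_pos [0.5264 0.0516 0.0225]
tool_rot [-1.799919e+02 -3.600000e-02  1.778817e+02]
force [-3.7606 -0.0689  4.9124]
wrist_torque [ 0.0567  0.6965 -0.0612]
grip_width 0.056
grasp_force 11.9986
```

Call:
{"method": "drive_tool", "body": {
  "moves": [
    {"x": -1, "y": 0, "z": 0, "rx": 0, "ry": 0, "rz": 0, "fingers": 1},
    {"x": -2, "y": 0, "z": 0, "rx": 0, "ry": 0, "rz": 0, "fingers": 1},
    {"x": -3, "y": 0, "z": 0, "rx": 0, "ry": 0, "rz": 0, "fingers": 1},
    {"x": -4, "y": 0, "z": 0, "rx": 0, "ry": 0, "rz": 0, "fingers": 1},
    {"x": -5, "y": 0, "z": 0, "rx": 0, "ry": 0, "rz": 0, "fingers": 1},
    {"x": -5, "y": 0, "z": 0, "rx": 0, "ry": 0, "rz": 0, "fingers": 1}
  ]
}}

```text
time_s: 9.3
tool_pos: [0.531, 0.0515, 0.0224]
tool_rot: [-180.0, -0.1, 177.9]
force: [-4.5, 1.4, 6.3]
grip_width: 0.0555
grasp_force: 12.0
```

Call:
{"method": "drive_tool", "body": {
  "moves": [
    {"x": -1, "y": 0, "z": 0, "rx": 0, "ry": 0, "rz": 0, "fingers": 1},
    {"x": -1, "y": 0, "z": 0, "rx": 0, "ry": 0, "rz": 0, "fingers": 1}
  ]
}}

```text
time_s: 9.55
tool_pos: [0.5316, 0.0515, 0.0224]
tool_rot: [-180.0, -0.1, 177.9]
force: [-5.6, -0.2, 7.1]
grip_width: 0.0556
grasp_force: 12.0
```

Call:
{"method": "drive_tool", "body": {
  "moves": [
    {"x": -1, "y": 0, "z": 0, "rx": 0, "ry": 0, "rz": 0, "fingers": 1},
    {"x": -1, "y": 0, "z": 0, "rx": 0, "ry": 0, "rz": 0, "fingers": 1}
  ]
}}

```text
time_s: 9.8
tool_pos: [0.5316, 0.0515, 0.0224]
tool_rot: [-179.9, -0.2, 177.9]
force: [-7.7, -0.4, 10.7]
grip_width: 0.0559
grasp_force: 12.0
```

Call:
{"method": "drive_tool", "body": {
  "moves": [
    {"x": -1, "y": 0, "z": 0, "rx": 0, "ry": 0, "rz": 0, "fingers": 1},
    {"x": -1, "y": 0, "z": 0, "rx": 0, "ry": 0, "rz": 0, "fingers": 1}
  ]
}}

```text
time_s: 10.05
tool_pos: [0.5317, 0.0514, 0.0224]
tool_rot: [-179.9, -0.3, 177.9]
force: [-11.5, -1.2, 13.2]
grip_width: 0.0561
grasp_force: 12.0
```

Call:
{"method": "drive_tool", "body": {
  "moves": [
    {"x": 1, "y": 0, "z": -0.8, "rx": 0, "ry": 0, "rz": 0, "fingers": 1},
    {"x": 1, "y": 0, "z": -0.8, "rx": 0, "ry": 0, "rz": 0, "fingers": 1},
    {"x": 1, "y": 0, "z": -0.8, "rx": 0, "ry": 0, "rz": 0, "fingers": -0.5},
    {"x": 1, "y": 0, "z": -0.8, "rx": 0, "ry": 0, "rz": 0, "fingers": -0.5},
    {"x": 1, "y": 0, "z": -0.8, "rx": 0, "ry": 0, "rz": 0, "fingers": -0.5},
    {"x": 1, "y": 0, "z": -20, "rx": 0, "ry": 0, "rz": 0, "fingers": -0.5},
    {"x": 1, "y": 0, "z": -50, "rx": 0, "ry": 0, "rz": 0, "fingers": -0.8},
    {"x": 1, "y": 0, "z": -100, "rx": 0, "ry": 0, "rz": 0, "fingers": -1},
    {"x": 1, "y": 0, "z": -130, "rx": 0, "ry": 0, "rz": 0, "fingers": -1},
    {"x": 1, "y": 0, "z": -130, "rx": 0, "ry": 0, "rz": 0, "fingers": -1}
  ]
}}

```text
time_s: 11.3
tool_pos: [0.5357, 0.0518, 0.1563]
tool_rot: [-180.0, 0.4, 177.9]
force: [0.2, 0.1, -1.0]
grip_width: 0.0864
grasp_force: 0.0
```

```bash
python3 - <<'E'
from h import *
st(); snap("wrist","pics/w3.png"); snap("scene","pics/sc3.png")
a=cv2.imread("pics/w3.png"); b=cv2.resize(cv2.imread("pics/sc3.png")[190:260,185:285],(500,350),interpolation=cv2.INTER_CUBIC)
o=np.zeros((600,800,3),np.uint8); o[:384//4*3+12,:400]=cv2.resize(a,(400,300)); o[250:600,300:]=b
cv2.imwrite("pics/c3.png",o)
E
```

```text
time_s 11.3
qpos [ 34.5498  12.0983 -47.5933 103.5819   9.747   68.0962  71.8909]
tool_pos [0.5357 0.0518 0.1563]
tool_rot [-179.9651    0.4031  177.8995]
force [ 0.1872  0.0703 -0.9881]
wrist_torque [ 0.0485 -0.1348 -0.0173]
grip_width 0.0864
grasp_force 0.0
```

View pics/c3.png

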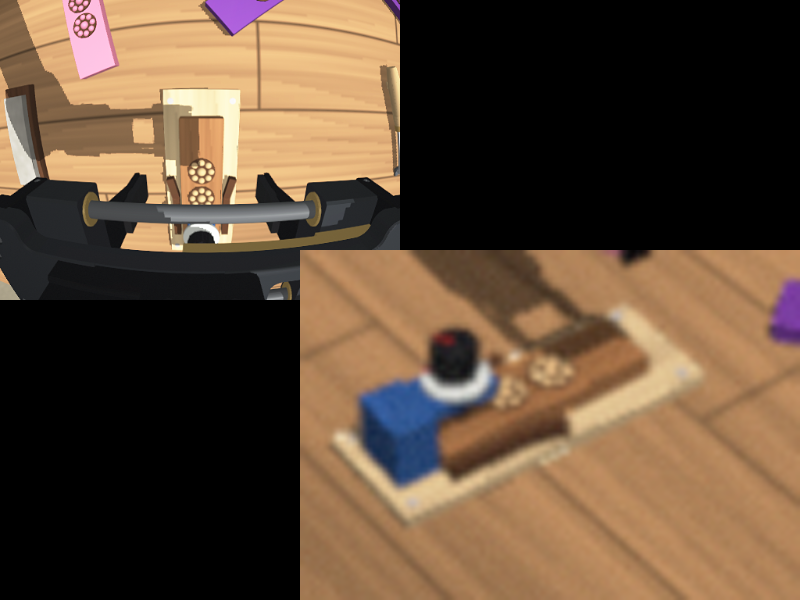

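The strip looks fully home between the cheeks against the column, with its rear end inside the bed. Its computed centre of about 0.591 matches home. Next I'll triangulate the knob.

```bash
python3 - <<'E'
from h import *
t=load("top"); s=load("scene")
ut=((172.5)*65/354-.5+235,(147.5)*110/600-.5+115); us=(153.5/5-.5+185,87.5/5-.5+190)
f=lambda X:np.r_[np.subtract(w2pix(t,X),ut),np.subtract(w2pix(s,X),us)]
r=least_squares(f,[.65,.047,.1]); print(r.x,r.fun)
im=s["image"][190:260,185:285].astype(int); 
print("pred",w2pix(s,[.651,.0469,.1]),w2pix(t,[.651,.0469,.1]),us,ut)
# strip rear vs. bed rear in wrist view (fisheye)
w=load("wrist")
def wray(u,v,z):
    d=np.array([u-w["cx"],v-w["cy"]]);r=np.hypot(*d);th=r/w["fx"];d=np.r_[d/r*np.sin(th),np.cos(th)]
    R=np.array(w["R"]);o=-R.T@np.array(w["t"]);d=R.T@d;return o+d*(z-o[2])/d[2]
for u,v,z in [(163,90,.012),(240,90,.012),(181,116,.03),(223,116,.03)]:
    print(np.round(wray(u*1.28,v*1.28,z),4))
E
```

```text
[0.65089323 0.04674793 0.09779995] [ 0.74637525 -0.86235877  1.0933066   0.19951086]
pred (np.float64(216.27131267277915), np.float64(206.7470563270137)) (np.float64(266.8877795612903), np.float64(140.5186802740696)) (215.2, 207.0) (266.1737288135593, 141.54166666666666)
[0.4686 0.0048 0.012 ]
[0.4722 0.1035 0.012 ]
[0.5009 0.028  0.03  ]
[0.5027 0.0793 0.03  ]
```

Call:
{"method": "drive_tool", "body": {
  "moves": [
    {"x": -40, "y": 0, "z": 0, "rx": 0, "ry": 0, "rz": 0, "fingers": -1},
    {"x": -80, "y": 0, "z": 0, "rx": 0, "ry": 0, "rz": 0, "fingers": -1},
    {"x": -117, "y": 0, "z": 0, "rx": 0, "ry": 0, "rz": 0, "fingers": -0.6},
    {"x": -117, "y": 0, "z": 0, "rx": 0, "ry": 0, "rz": 0, "fingers": -0.6},
    {"x": -117, "y": 0, "z": 20, "rx": 0, "ry": 0, "rz": 0, "fingers": -0.6},
    {"x": -117, "y": 0, "z": 40, "rx": 0, "ry": 0, "rz": 0, "fingers": -0.6},
    {"x": -117, "y": 0, "z": 60, "rx": 0, "ry": 0, "rz": 0, "fingers": -0.6},
    {"x": -117, "y": 0, "z": 72, "rx": 0, "ry": 0, "rz": 0, "fingers": -0.6},
    {"x": -117, "y": 0, "z": 72, "rx": 0, "ry": 0, "rz": 0, "fingers": -0.6},
    {"x": -117, "y": 0, "z": 72, "rx": 0, "ry": 0, "rz": 0, "fingers": -0.6}
  ]
}}

```text
time_s: 12.65
tool_pos: [0.6508, 0.0471, 0.081]
tool_rot: [180.0, 0.1, 177.9]
force: [0.1, -1.0, 0.5]
grip_width: 0.0699
grasp_force: 0.0
```

```bash
python3 - <<'E'
from h import *
st()
E
```

```text
time_s 12.65
qpos [ 25.4758  31.1015 -42.4076  91.1771  22.3516  66.428   66.0259]
tool_pos [0.6508 0.0471 0.081 ]
tool_rot [1.799951e+02 6.520000e-02 1.778920e+02]
force [ 0.0728 -1.0106  0.5119]
wrist_torque [ 0.0977 -0.0992 -0.0284]
grip_width 0.0699
grasp_force 0.0
```

Call:
{"method": "drive_tool", "body": {
  "moves": [
    {"x": 0, "y": 0, "z": 0, "rx": 0, "ry": 0, "rz": 0, "fingers": 1},
    {"x": 0, "y": 0, "z": 0, "rx": 0, "ry": 0, "rz": 0, "fingers": 1},
    {"x": 0, "y": 0, "z": 0, "rx": 0, "ry": 0, "rz": 0, "fingers": 1},
    {"x": 0, "y": 0, "z": 0, "rx": 0, "ry": 0, "rz": 0, "fingers": 1},
    {"x": 0, "y": 0, "z": 0, "rx": 0, "ry": 0, "rz": 0, "fingers": 1},
    {"x": 0, "y": 0, "z": 0, "rx": 0, "ry": 0, "rz": 0, "fingers": 1}
  ],
  "force": 40
}}

```text
time_s: 13.4
tool_pos: [0.6503, 0.0469, 0.0804]
tool_rot: [-180.0, 0.0, 177.9]
force: [-0.2, -0.0, 0.2]
grip_width: 0.0328
grasp_force: 40.0
```

```bash
python3 - <<'E'
from h import *
st()
E
```

```text
time_s 13.4
qpos [ 25.4737  31.1263 -42.3864  91.2164  22.3619  66.4318  66.0261]
tool_pos [0.6503 0.0469 0.0804]
tool_rot [-1.799852e+02  2.700000e-03  1.778940e+02]
force [-0.2297 -0.0035  0.1523]
wrist_torque [ 0.1    -0.1183 -0.0096]
grip_width 0.0328
grasp_force 40.0002
```

Call:
{"method": "drive_tool", "body": {
  "moves": [
    {"x": 0, "y": 0, "z": 0, "rx": 0, "ry": 0, "rz": 0.1, "fingers": 1},
    {"x": 0, "y": 0, "z": 0, "rx": 0, "ry": 0, "rz": 0.2, "fingers": 1},
    {"x": 0, "y": 0, "z": 0, "rx": 0, "ry": 0, "rz": 0.3, "fingers": 1},
    {"x": 0, "y": 0, "z": 0, "rx": 0, "ry": 0, "rz": 0.4, "fingers": 1},
    {"x": 0, "y": 0, "z": 0, "rx": 0, "ry": 0, "rz": 0.45, "fingers": 1},
    {"x": 0, "y": 0, "z": 0, "rx": 0, "ry": 0, "rz": 0.5, "fingers": 1}
  ]
}}

```text
time_s: 14.15
tool_pos: [0.6508, 0.0485, 0.0804]
tool_rot: [179.9, 0.0, 149.2]
force: [1.5, 2.3, -1.9]
grip_width: 0.0335
grasp_force: 40.0
```

```bash
python3 - <<'E'
from h import *
st()
E
```

```text
time_s 14.15
qpos [ 21.6076  29.4997 -36.9483  91.3539  18.9027  65.4338  39.5601]
tool_pos [0.6508 0.0485 0.0804]
tool_rot [1.798725e+02 1.950000e-02 1.492339e+02]
force [ 1.5002  2.334  -1.8562]
wrist_torque [ 0.5334 -0.5099  0.1783]
grip_width 0.0335
grasp_force 39.9987
```

Call:
{"method": "drive_tool", "body": {
  "moves": [
    {"x": 0, "y": 0, "z": 0, "rx": 0, "ry": 0, "rz": 0.05, "fingers": 1},
    {"x": 0, "y": 0, "z": 0, "rx": 0, "ry": 0, "rz": 0.1, "fingers": 1},
    {"x": 0, "y": 0, "z": 0, "rx": 0, "ry": 0, "rz": 0.15, "fingers": 1},
    {"x": 0, "y": 0, "z": 0, "rx": 0, "ry": 0, "rz": 0.2, "fingers": 1}
  ]
}}

```text
time_s: 14.65
tool_pos: [0.6512, 0.0491, 0.0804]
tool_rot: [179.8, 0.0, 137.8]
force: [2.4, 3.0, -1.0]
grip_width: 0.0327
grasp_force: 40.0
```

```bash
cat > q.py <<'E'
from h import *
o=sensors.get_obs(); print(np.round([o["time_s"],o["tool_rot"][2],o["wrist_torque"][2],o["qpos"][6]],3),np.round(o["force"],1),np.round(o["tool_pos"],4))
E
python3 q.py
```

```text
[1.46500e+01 1.37794e+02 1.31000e-01 2.89600e+01] [ 2.4  3.  -1. ] [0.6512 0.0491 0.0804]
```

Call:
{"method": "drive_tool", "body": {
  "moves": [
    {"x": 0, "y": 0, "z": 0, "rx": 0, "ry": 0, "rz": 0.05, "fingers": 1},
    {"x": 0, "y": 0, "z": 0, "rx": 0, "ry": 0, "rz": 0.1, "fingers": 1}
  ]
}}

```text
time_s: 14.9
tool_pos: [0.6514, 0.0493, 0.0804]
tool_rot: [179.8, -0.0, 132.1]
force: [3.1, 2.7, -2.7]
grip_width: 0.0331
grasp_force: 40.0
```

```bash
python3 q.py
```

```text
[ 14.9   132.073   0.193  23.649] [ 3.1  2.7 -2.7] [0.6514 0.0493 0.0804]
```

Call:
{"method": "drive_tool", "body": {
  "moves": [
    {"x": 0, "y": 0, "z": 0, "rx": 0, "ry": 0, "rz": 0.05, "fingers": 1},
    {"x": 0, "y": 0, "z": 0, "rx": 0, "ry": 0, "rz": 0.1, "fingers": 1}
  ]
}}

```text
time_s: 15.15
tool_pos: [0.6517, 0.0495, 0.0804]
tool_rot: [179.7, -0.0, 126.3]
force: [4.3, 3.7, -3.1]
grip_width: 0.0334
grasp_force: 40.0
```

```bash
python3 q.py
```

```text
[ 15.15  126.349   0.163  18.333] [ 4.3  3.7 -3.1] [0.6517 0.0495 0.0804]
```

Call:
{"method": "drive_tool", "body": {
  "moves": [
    {"x": 0, "y": 0, "z": 0, "rx": 0, "ry": 0, "rz": 0.05, "fingers": 1},
    {"x": 0, "y": 0, "z": 0, "rx": 0, "ry": 0, "rz": 0.1, "fingers": 1}
  ]
}}

```text
time_s: 15.4
tool_pos: [0.652, 0.0497, 0.0805]
tool_rot: [179.7, -0.1, 120.6]
force: [4.5, 4.0, -2.5]
grip_width: 0.033
grasp_force: 40.0
```

```bash
python3 q.py
```

```text
[ 15.4   120.626   0.238  13.013] [ 4.5  4.  -2.5] [0.652  0.0497 0.0805]
```

Call:
{"method": "drive_tool", "body": {
  "moves": [
    {"x": 0, "y": 0, "z": 0, "rx": 0, "ry": 0, "rz": 0.04, "fingers": 1},
    {"x": 0, "y": 0, "z": 0, "rx": 0, "ry": 0, "rz": 0.08, "fingers": 1}
  ]
}}

```text
time_s: 15.65
tool_pos: [0.6522, 0.0498, 0.0805]
tool_rot: [179.7, -0.1, 116.1]
force: [6.3, 4.1, -4.0]
grip_width: 0.033
grasp_force: 40.0
```

```bash
python3 q.py
```

```text
[ 15.65  116.068   0.152   8.77 ] [ 6.3  4.1 -4. ] [0.6522 0.0498 0.0805]
```

The tool's drift while turning shows it gripped the knob about 3 mm off axis. I'll let go, re-centre and grip again; the screw holds itself meanwhile.

Call:
{"method": "drive_tool", "body": {
  "moves": [
    {"x": 0, "y": 0, "z": 0, "rx": 0, "ry": 0, "rz": 0, "fingers": -0.2},
    {"x": 0, "y": 0, "z": 0, "rx": 0, "ry": 0, "rz": 0, "fingers": -0.2},
    {"x": 0, "y": 0, "z": 0, "rx": 0, "ry": 0, "rz": 0, "fingers": -0.2},
    {"x": -1.5, "y": 2.3, "z": 0, "rx": 0, "ry": 0, "rz": 0, "fingers": -0.2},
    {"x": -1.5, "y": 2.3, "z": 0, "rx": 0, "ry": 0, "rz": 0, "fingers": -0.2},
    {"x": -1.5, "y": 2.3, "z": 0, "rx": 0, "ry": 0, "rz": 0, "fingers": -0.2},
    {"x": -1.5, "y": 2.3, "z": 0, "rx": 0, "ry": 0, "rz": 0, "fingers": -0.2}
  ]
}}

```text
time_s: 16.52
tool_pos: [0.653, 0.0467, 0.0803]
tool_rot: [-180.0, 0.0, 116.0]
force: [0.5, 0.4, -0.3]
grip_width: 0.0521
grasp_force: 0.0
```

```bash
python3 q.py
```

```text
[1.65250e+01 1.16012e+02 9.00000e-03 8.84200e+00] [ 0.5  0.4 -0.3] [0.653  0.0467 0.0803]
```

Call:
{"method": "drive_tool", "body": {
  "moves": [
    {"x": 0, "y": 0, "z": 0, "rx": 0, "ry": 0, "rz": 0, "fingers": 1},
    {"x": 0, "y": 0, "z": 0, "rx": 0, "ry": 0, "rz": 0, "fingers": 1},
    {"x": 0, "y": 0, "z": 0, "rx": 0, "ry": 0, "rz": 0, "fingers": 1},
    {"x": 0, "y": 0, "z": 0, "rx": 0, "ry": 0, "rz": 0, "fingers": 1},
    {"x": 0, "y": 0, "z": 0, "rx": 0, "ry": 0, "rz": 0, "fingers": 1}
  ]
}}

```text
time_s: 17.15
tool_pos: [0.6536, 0.047, 0.0804]
tool_rot: [179.9, 0.0, 116.0]
force: [4.1, 1.0, -0.7]
grip_width: 0.0328
grasp_force: 40.0
```

```bash
python3 q.py
```

```text
[1.71500e+01 1.16021e+02 4.00000e-02 8.84600e+00] [ 4.1  1.  -0.7] [0.6536 0.047  0.0804]
```

Now it's better centred. I'll keep turning in small steps.

Call:
{"method": "drive_tool", "body": {
  "moves": [
    {"x": 0, "y": 0, "z": 0, "rx": 0, "ry": 0, "rz": 0.03, "fingers": 1},
    {"x": 0, "y": 0, "z": 0, "rx": 0, "ry": 0, "rz": 0.06, "fingers": 1}
  ]
}}

```text
time_s: 17.4
tool_pos: [0.6536, 0.047, 0.0804]
tool_rot: [179.9, 0.0, 112.5]
force: [4.9, 1.3, -2.5]
grip_width: 0.0332
grasp_force: 40.0
```

```bash
python3 q.py
```

```text
[ 17.4   112.478   0.183   5.546] [ 4.9  1.3 -2.5] [0.6536 0.047  0.0804]
```

Call:
{"method": "drive_tool", "body": {
  "moves": [
    {"x": 0, "y": 0, "z": 0, "rx": 0, "ry": 0, "rz": 0.04, "fingers": 1},
    {"x": 0, "y": 0, "z": 0, "rx": 0, "ry": 0, "rz": 0.08, "fingers": 1}
  ]
}}

```text
time_s: 17.65
tool_pos: [0.6536, 0.047, 0.0805]
tool_rot: [179.9, 0.0, 107.9]
force: [5.3, 1.6, -2.1]
grip_width: 0.0329
grasp_force: 40.0
```

```bash
python3 q.py
```

```text
[ 17.65  107.861   0.14    1.25 ] [ 5.3  1.6 -2.1] [0.6536 0.047  0.0805]
```

Call:
{"method": "drive_tool", "body": {
  "moves": [
    {"x": 0, "y": 0, "z": 0, "rx": 0, "ry": 0, "rz": 0.05, "fingers": 1},
    {"x": 0, "y": 0, "z": 0, "rx": 0, "ry": 0, "rz": 0.1, "fingers": 1}
  ]
}}

```text
time_s: 17.9
tool_pos: [0.6537, 0.047, 0.0805]
tool_rot: [179.9, -0.0, 102.1]
force: [5.4, 1.7, -3.2]
grip_width: 0.0331
grasp_force: 40.0
```

```bash
python3 q.py
```

```text
[ 17.9   102.11    0.142  -4.103] [ 5.4  1.7 -3.2] [0.6537 0.047  0.0805]
```

Call:
{"method": "drive_tool", "body": {
  "moves": [
    {"x": 0, "y": 0, "z": 0, "rx": 0, "ry": 0, "rz": 0.05, "fingers": 1},
    {"x": 0, "y": 0, "z": 0, "rx": 0, "ry": 0, "rz": 0.1, "fingers": 1}
  ]
}}

```text
time_s: 18.15
tool_pos: [0.6537, 0.047, 0.0804]
tool_rot: [179.9, -0.0, 96.4]
force: [5.5, 1.9, -2.6]
grip_width: 0.0329
grasp_force: 40.0
```

```bash
python3 q.py
```

```text
[18.15  96.385  0.195 -9.44 ] [ 5.5  1.9 -2.6] [0.6537 0.047  0.0804]
```

Total so far is 1.42 rad, still at the free-turning level.

Call:
{"method": "drive_tool", "body": {
  "moves": [
    {"x": 0, "y": 0, "z": 0, "rx": 0, "ry": 0, "rz": 0.05, "fingers": 1},
    {"x": 0, "y": 0, "z": 0, "rx": 0, "ry": 0, "rz": 0.1, "fingers": 1}
  ]
}}

```text
time_s: 18.4
tool_pos: [0.6537, 0.047, 0.0805]
tool_rot: [179.9, -0.0, 90.7]
force: [4.8, 2.1, -3.0]
grip_width: 0.0333
grasp_force: 40.0
```

```bash
python3 q.py
```

```text
[ 18.4    90.652   0.143 -14.787] [ 4.8  2.1 -3. ] [0.6537 0.047  0.0805]
```

Call:
{"method": "drive_tool", "body": {
  "moves": [
    {"x": 0, "y": 0, "z": 0, "rx": 0, "ry": 0, "rz": 0.05, "fingers": 1},
    {"x": 0, "y": 0, "z": 0, "rx": 0, "ry": 0, "rz": 0.1, "fingers": 1}
  ]
}}

```text
time_s: 18.65
tool_pos: [0.6538, 0.047, 0.0805]
tool_rot: [179.9, -0.0, 84.9]
force: [5.1, 1.2, -2.4]
grip_width: 0.033
grasp_force: 40.0
```

```bash
python3 q.py
```

```text
[ 18.65   84.92    0.146 -20.136] [ 5.1  1.2 -2.4] [0.6538 0.047  0.0805]
```

Call:
{"method": "drive_tool", "body": {
  "moves": [
    {"x": 0, "y": 0, "z": 0, "rx": 0, "ry": 0, "rz": 0.05, "fingers": 1},
    {"x": 0, "y": 0, "z": 0, "rx": 0, "ry": 0, "rz": 0.1, "fingers": 1}
  ]
}}

```text
time_s: 18.9
tool_pos: [0.6538, 0.047, 0.0804]
tool_rot: [179.9, -0.0, 79.2]
force: [6.2, 2.0, -3.2]
grip_width: 0.0332
grasp_force: 40.0
```

```bash
python3 q.py
```

```text
[ 18.9    79.197   0.201 -25.485] [ 6.2  2.  -3.2] [0.6538 0.047  0.0804]
```

Call:
{"method": "drive_tool", "body": {
  "moves": [
    {"x": 0, "y": 0, "z": 0, "rx": 0, "ry": 0, "rz": 0.05, "fingers": 1},
    {"x": 0, "y": 0, "z": 0, "rx": 0, "ry": 0, "rz": 0.1, "fingers": 1}
  ]
}}

```text
time_s: 19.15
tool_pos: [0.6537, 0.047, 0.0804]
tool_rot: [179.9, -0.0, 73.5]
force: [6.0, 1.2, -2.2]
grip_width: 0.0328
grasp_force: 40.0
```

```bash
python3 q.py
```

```text
[ 19.15   73.474   0.28  -30.834] [ 6.   1.2 -2.2] [0.6537 0.047  0.0804]
```

Call:
{"method": "drive_tool", "body": {
  "moves": [
    {"x": 0, "y": 0, "z": 0, "rx": 0, "ry": 0, "rz": 0.05, "fingers": 1}
  ]
}}

```text
time_s: 19.27
tool_pos: [0.6538, 0.047, 0.0804]
tool_rot: [179.9, -0.1, 70.6]
force: [6.3, 1.5, -2.7]
grip_width: 0.0329
grasp_force: 40.0
```

```bash
python3 q.py
```

```text
[ 19.275  70.618   0.253 -33.509] [ 6.3  1.5 -2.7] [0.6538 0.047  0.0804]
```

Call:
{"method": "drive_tool", "body": {
  "moves": [
    {"x": 0, "y": 0, "z": 0, "rx": 0, "ry": 0, "rz": 0.05, "fingers": 1}
  ]
}}

```text
time_s: 19.4
tool_pos: [0.6538, 0.047, 0.0804]
tool_rot: [179.9, -0.1, 67.8]
force: [5.7, 1.4, -2.9]
grip_width: 0.033
grasp_force: 40.0
```

```bash
python3 q.py
```

```text
[ 19.4    67.752   0.311 -36.192] [ 5.7  1.4 -2.9] [0.6538 0.047  0.0804]
```

Call:
{"method": "drive_tool", "body": {
  "moves": [
    {"x": 0, "y": 0, "z": 0, "rx": 0, "ry": 0, "rz": 0.05, "fingers": 1}
  ]
}}

```text
time_s: 19.52
tool_pos: [0.6538, 0.047, 0.0805]
tool_rot: [179.9, -0.1, 64.9]
force: [4.8, 0.7, -2.9]
grip_width: 0.033
grasp_force: 40.0
```

```bash
python3 q.py
```

```text
[ 19.525  64.885   0.223 -38.873] [ 4.8  0.7 -2.9] [0.6538 0.047  0.0805]
```

Call:
{"method": "drive_tool", "body": {
  "moves": [
    {"x": 0, "y": 0, "z": 0, "rx": 0, "ry": 0, "rz": 0.05, "fingers": 1}
  ]
}}

```text
time_s: 19.65
tool_pos: [0.6538, 0.047, 0.0805]
tool_rot: [179.9, -0.1, 62.0]
force: [5.9, 1.4, -2.4]
grip_width: 0.0326
grasp_force: 40.0
```

```bash
python3 q.py
```

```text
[ 19.65   62.024   0.258 -41.554] [ 5.9  1.4 -2.4] [0.6538 0.047  0.0805]
```

The readings have averaged about 0.27 N m since 1.82 rad, so the clutch seems to be slipping. I'll let go, back off and check the red marks.

Call:
{"method": "drive_tool", "body": {
  "moves": [
    {"x": 0, "y": 0, "z": 0, "rx": 0, "ry": 0, "rz": 0, "fingers": -0.6},
    {"x": 0, "y": 0, "z": 0, "rx": 0, "ry": 0, "rz": 0, "fingers": -0.6},
    {"x": 0, "y": 0, "z": 0, "rx": 0, "ry": 0, "rz": 0, "fingers": -0.6},
    {"x": 0, "y": 0, "z": -20, "rx": 0, "ry": 0, "rz": 0, "fingers": -0.6},
    {"x": 0, "y": 0, "z": -50, "rx": 0, "ry": 0, "rz": 0, "fingers": -0.6},
    {"x": 0, "y": 0, "z": -80, "rx": 0, "ry": 0, "rz": 0, "fingers": -0.6},
    {"x": 40, "y": -32, "z": -80, "rx": 0, "ry": 0, "rz": 0, "fingers": -0.6},
    {"x": 80, "y": -64, "z": -80, "rx": 0, "ry": 0, "rz": 0, "fingers": -0.6},
    {"x": 120, "y": -96, "z": -80, "rx": 0, "ry": 0, "rz": 0, "fingers": -0.6},
    {"x": 160, "y": -128, "z": -80, "rx": 0, "ry": 0, "rz": 0, "fingers": -0.6},
    {"x": 197, "y": -161, "z": -80, "rx": 0, "ry": 0, "rz": 0, "fingers": -0.6},
    {"x": 197, "y": -161, "z": -80, "rx": 0, "ry": 0, "rz": 0, "fingers": -0.6}
  ]
}}

```text
time_s: 21.15
tool_pos: [0.5997, 0.3031, 0.1622]
tool_rot: [-179.9, -0.2, 62.7]
force: [0.7, -0.3, 0.3]
grip_width: 0.0696
grasp_force: 0.0
```

```bash
python3 - <<'E'
from h import *
st(); snap("top","pics/t4.png"); snap("scene","pics/s4.png")
a=cv2.imread("pics/t4.png")[117:207,235:295]; b=cv2.imread("pics/s4.png")
a=cv2.resize(a,(400,600),interpolation=cv2.INTER_CUBIC); kb=cv2.resize(cv2.imread("pics/t4.png")[130:154,254:280],(325,300),interpolation=cv2.INTER_CUBIC)
ks=cv2.resize(b[195:225,200:232],(320,300),interpolation=cv2.INTER_CUBIC)
o=np.zeros((600,800,3),np.uint8); o[:,:400]=a;o[:300,410:735]=kb;o[300:,410:730]=ks
cv2.imwrite("pics/c4.png",o)
E
```

```text
time_s 21.15
qpos [ -8.8507  25.3998 -26.9151  84.0469  11.4792  73.2023 -64.1458]
tool_pos [0.5997 0.3031 0.1622]
tool_rot [-179.8747   -0.2119   62.6748]
force [ 0.6602 -0.2925  0.2682]
wrist_torque [-0.0518  0.0302  0.0294]
grip_width 0.0696
grasp_force 0.0
```

View pics/c4.png

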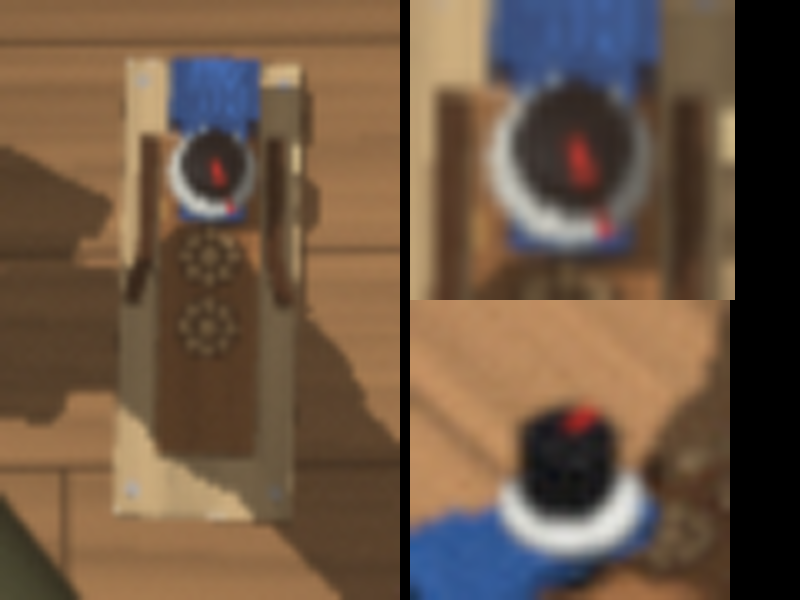

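The strip is home under the clamp. In the enlarged view the knob's red mark runs from (574,142) to (590,185), and the collar's mark is at (605,226). I'll compute the angles.

```bash
python3 - <<'E'
from h import *
c=load("top"); im=c["image"].astype(float)
red=np.clip(im[...,0]-1.5*im[...,2]-20,0,None)*((im[...,0]-im[...,1])>45)
v,u=np.nonzero(red[130:156,254:280]>15); 
for a,b in zip(u,v): print(a+254,b+130,im[b+130,a+254],np.round(red[b+130,a+254]),end='; ')
print()
for X0 in ([.651,.047],[.6537,.0467],[.6522,.047]):
    print(w2pix(c,[*X0,.1]),w2pix(c,[*X0,.068]))
k=lambda u,v:((u-410+.5)/12.5-.5+254,(v+.5)/12.5-.5+130)
ang=lambda p,q:np.degrees(np.arctan2(*(q-p)[:2][::-1]))
kc=pix2w(c,*k(574,142),.1); kt=pix2w(c,*k(590,187),.1)
cm=pix2w(c,*k(605,227),.068); print(kc,kt,cm,"knob line",ang(kc,kt))
for X0 in ([.651,.047],[.6537,.0467],[.6495,.047],[.6495,.045]): print("knob",ang(np.array(X0),kt[:2]),"collar",ang(np.array(X0),cm[:2]), np.linalg.norm(cm[:2]-X0))
E
```

```text
267 141 [128.  50.  43.] 44.0; 267 142 [167.  55.  48.] 75.0; 267 143 [144.  52.  44.] 58.0; 268 143 [116.  49.  42.] 33.0; 267 144 [110.  49.  43.] 26.0; 268 144 [103.  45.  38.] 26.0; 260 150 [144.  98.  62.] 31.0; 272 152 [143.  97.  61.] 32.0; 273 152 [147. 101.  64.] 31.0; 272 153 [145.  99.  61.] 34.0; 273 153 [151. 104.  66.] 32.0; 272 154 [142.  96.  60.] 32.0; 273 154 [153. 105.  67.] 32.0; 273 155 [157. 111.  69.] 34.0; 
(np.float64(266.8595874374326), np.float64(140.51895311494619)) (np.float64(266.7057271707541), np.float64(142.38859531288455))
(np.float64(266.934487428145), np.float64(139.76723834581244)) (np.float64(266.7789066623136), np.float64(141.6540971542704))
(np.float64(266.8552924041951), np.float64(140.1851913927852)) (np.float64(266.7015426635867), np.float64(142.06248050720617))
[0.64963732 0.04772519 0.1       ] [0.63666331 0.04335278 0.1       ] [0.63139264 0.03841703 0.068     ] knob line -161.37549041389153
knob -165.7268544754054 collar -156.35897438358975 0.021403646762599086
knob -168.88460014324085 collar -159.629481253004 0.023795505355636102
knob -164.13884079077908 collar -154.6388397923253 0.02003856292739927
knob -172.68768886553596 collar -160.02115505781967 0.019266865865918786
```

The slip looks like about 9° (0.16 rad), consistent with the torque. I'll confirm it from close up with the wrist camera.

```bash
python3 - <<'E'
from h import *
w=vision.read_camera("wrist"); o=sensors.get_obs(); R=np.array(w["R"]); cp=-R.T@np.array(w["t"]); p=o["tool_pos"]
T=Ro.from_euler('xyz',o["tool_rot"],degrees=True)
d=np.array([0,90-w["cy"]]);th=abs(d[1])/w["fx"];ray=R.T@np.array([0,-np.sin(th),np.cos(th)])
print("cam in tool",T.inv().apply(cp-p)*1000,"ray in tool",T.inv().apply(ray))
K=np.array([.6515,.047,.085])
cmd=np.array(p); 
z=.16; camz=z+(cp-p)[2]; t=(K[2]-camz)/ray[2]; tgt=K-ray*t-(cp-p); print(tgt, T.inv().apply(tgt-p)*1000)
E
```

```text
cam in tool [  81.59536465   -0.71369447 -154.8005518 ] ray in tool [ 4.01078695e-02 -2.28109639e-04  9.99195330e-01]
[ 0.60957292 -0.03354304  0.16      ] [-287.41254427  159.14017004    1.58678346]
```

Call:
{"method": "drive_tool", "body": {
  "moves": [
    {"x": -48, "y": 27, "z": 0, "rx": 0, "ry": 0, "rz": 0, "fingers": -0.6},
    {"x": -96, "y": 53, "z": 0, "rx": 0, "ry": 0, "rz": 0, "fingers": -0.6},
    {"x": -144, "y": 80, "z": 0, "rx": 0, "ry": 0, "rz": 0, "fingers": -0.6},
    {"x": -192, "y": 106, "z": 0, "rx": 0, "ry": 0, "rz": 0, "fingers": -0.6},
    {"x": -240, "y": 133, "z": 0, "rx": 0, "ry": 0, "rz": 0, "fingers": -0.6},
    {"x": -287, "y": 159, "z": 0, "rx": 0, "ry": 0, "rz": 0, "fingers": -0.6},
    {"x": -287, "y": 159, "z": 0, "rx": 0, "ry": 0, "rz": 0, "fingers": -0.6},
    {"x": -287, "y": 159, "z": 0, "rx": 0, "ry": 0, "rz": 0, "fingers": -0.6},
    {"x": -287, "y": 159, "z": 0, "rx": 0, "ry": 0, "rz": 0, "fingers": -0.6}
  ]
}}

```text
time_s: 22.42
tool_pos: [0.6093, -0.0306, 0.1606]
tool_rot: [180.0, -0.0, 62.3]
force: [0.3, 0.0, 0.3]
grip_width: 0.0695
grasp_force: 0.0
```

```bash
python3 - <<'E'
from h import *
w=snap("wrist","pics/w5.png")
cv2.imwrite("pics/c5.png",cv2.resize(cv2.imread("pics/w5.png")[50:130,206:306],(800,640),interpolation=cv2.INTER_CUBIC)[:600])
E
```

```text
(no output)
```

View pics/c5.png

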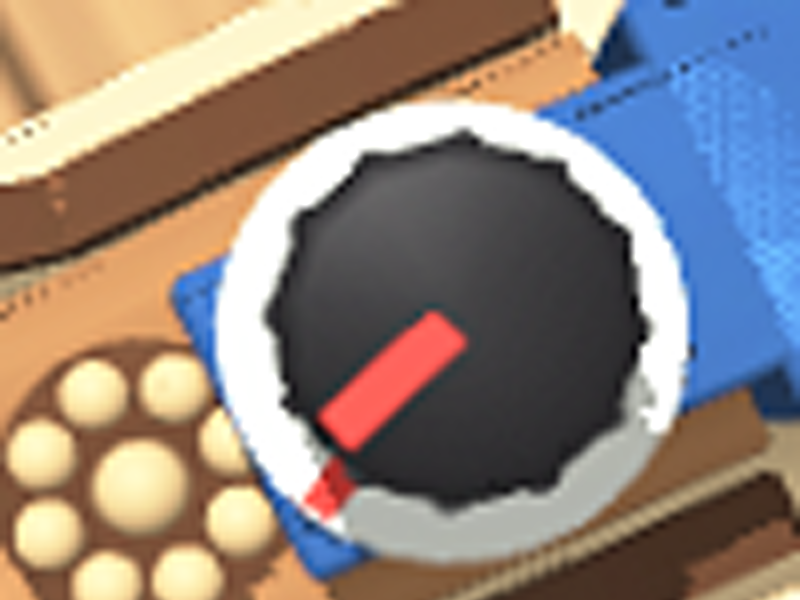

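The close-up shows the knob's mark at 42.5° and the collar's mark at 52.5°, measured below left. That is a clockwise slip of about 10° (0.17 rad), inside the 0.06–0.6 rad window. The robot is clear of everything, so I'm handing in.

```bash
python3 -c "
from cell import workorder; print(workorder.sign_off())"
```

```text
the job is handed in; nothing more can be done
None
```

The strip is home against the column and clamped, the clutch slipped once by about 0.17 rad before I let go, and the job is handed in at about 22 s of the 72 s allowed (sign-off returned no verdict).

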